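# Unstack the sample pots onto their colour trays

### The job

The sample pots have been left in two stacks of two. Take the stacks apart, one pot at a time, and set each pot down upright and without dropping it in the middle of the tray whose floor has the colour of its lid, flat on the tray's floor. Do not tip any pot over, and leave the dropper bottle and the white bottle where they stand.

Things in the scene. Friction and masses are not known exactly. Their poses are not given: they have to be found in the camera images.
- pot_blue: Sample pot: white plastic cylinder with a flat, ribbed blue screw lid (the lid is the top 16 mm), 60 mm across the lid, 56 mm across the body, 50 mm high, about 120 g. Origin at the centre of its underside, z up along the pot's axis. At the start it stands on the worktop and carries one of the small pots.
- pot_red: Sample pot: white plastic cylinder with a flat, ribbed red screw lid (the lid is the top 16 mm), 60 mm across the lid, 56 mm across the body, 50 mm high, about 120 g. Origin at the centre of its underside, z up along the pot's axis. At the start it stands on the worktop and carries one of the small pots.
- pot_yellow: Sample pot: white plastic cylinder with a flat, ribbed yellow screw lid (the lid is the top 16 mm), 40 mm across the lid, 36 mm across the body, 42 mm high, about 50 g. Origin at the centre of its underside, z up along the pot's axis. At the start it stands on the lid of one of the two large pots (either one), within about 5 mm of its centre, so its origin is about 50 mm above the worktop.
- pot_green: Sample pot: white plastic cylinder with a flat, ribbed green screw lid (the lid is the top 16 mm), 40 mm across the lid, 36 mm across the body, 42 mm high, about 50 g. Origin at the centre of its underside, z up along the pot's axis. At the start it stands on the lid of one of the two large pots (either one), within about 5 mm of its centre, so its origin is about 50 mm above the worktop.
- tray_blue: Round flat tray with a blue floor and a bright metal rim, 94 mm across, fixed to the worktop. Its flat coloured floor is 3 mm above the worktop and 86 mm across; the rounded rim round it is 4 mm wide and stands 6 mm above the worktop. Origin at the centre of its underside, on the worktop; z up.
- tray_red: Round flat tray with a red floor and a bright metal rim, 94 mm across, fixed to the worktop. Its flat coloured floor is 3 mm above the worktop and 86 mm across; the rounded rim round it is 4 mm wide and stands 6 mm above the worktop. Origin at the centre of its underside, on the worktop; z up.
- tray_yellow: Round flat tray with a yellow floor and a bright metal rim, 94 mm across, fixed to the worktop. Its flat coloured floor is 3 mm above the worktop and 86 mm across; the rounded rim round it is 4 mm wide and stands 6 mm above the worktop. Origin at the centre of its underside, on the worktop; z up.
- tray_green: Round flat tray with a green floor and a bright metal rim, 94 mm across, fixed to the worktop. Its flat coloured floor is 3 mm above the worktop and 86 mm across; the rounded rim round it is 4 mm wide and stands 6 mm above the worktop. Origin at the centre of its underside, on the worktop; z up.
- dropper: Bystander: small brown dropper bottle with a black rubber bulb, 34 mm across, 102 mm high, loose, standing on the worktop. Origin at the centre of its underside.
- white_bottle: Bystander: white plastic bottle with a blue cap, 56 mm across, 117 mm high, loose, standing on the worktop. Origin at the centre of its underside.

How it is judged:
By the outcome, as a careful person would: the job done as asked, in the order asked, and still so for the second after the job is handed in, with the robot touching nothing.
It also fails if it takes over 120 s, if anything falls off the work surface, if the arm or the gripper's body presses on something with over 40 N, if the wrist force passes 120 N, or if a joint passes its speed limit or range.

### The arm

A 7-joint arm with a two-finger parallel gripper is mounted at the origin on a cart in front of the work surface, level with it; the furniture and walls round the work are solid. World frame = base frame: x ahead of the robot, y to its left, z up, the work surface at z = 0. Lengths are in m, angles in rad, forces in N, time in s.
With the tool pointing down it reaches from about 0.425 to 0.925 m from the base axis. Payload 6.8 kg.
Tool frame: the origin (TCP) lies on the mounting face of the last link; the fingertips stand 173 mm ahead of it and the grasp point (between the pads) lies 155 mm ahead of it; z points along the fingers, y is the line along which they close (so a half turn about z gives the same grasp; the last joint's range is limited). The gripper opens to 85 mm and grips with 20 to 120 N. Pads are 22 mm wide; open, the fingers measure 114 mm over their backs; the gripper's body (76 mm by 85 mm) begins 54 mm behind the grasp point. The pads swing forward as they close: fully open they stand 13 mm farther back than shut.
Start: joints at [-1.345, 0.477, 0.022, 1.555, -0.011, 1.109, -0.083], TCP at [0.221, 0.638, 0.405] pointing down, gripper open.
Joint ranges: [-2.96, 2.96], [-0.34, 2.1], [-1.41, 1.46], [0.24, 2.44], [-1.37, 4.51], [0.17, 1.92], [-2.96, 2.96]. Speed limits (rad/s): [2.39, 2.39, 3.14, 3.14, 3.14, 3.14, 3.14].

### API

Orientations are given as a unit quaternion [w, x, y, z].
In Python, from station import bot gives the robot as it stands. The module is installed in compiled form; this text tells all that it offers.
- The arm moves only by the shell command python3 -m pendant 'ROWS' [FORCE]. ROWS is JSON, a list of rows, each a list of 5 numbers: the finger opening in m, from 0 to 0.0854, then the shift along the tool's x, y, z in m, then the turn about the tool's z in degrees. In form: [[jaw, x, y, z, yaw], ...]. A call has 1 to 12 rows; each row shifts and turns the commanded pose from where the row before left it, along the tool's axes as they then stand; what a row does not reach is not made up. A row lasts 1/12 s, in which the tool goes at most 41.7 mm and 7.16 degrees, less where a joint would pass 70% of its speed; a pose out of reach is approached as far as the arm can. A call with a gripper value outside its range is refused whole. The fingers move at their own pace and stop on an object; FORCE is the grip in N (left out, the last holds). Time passes only in rows, so rows that do not move let the fingers close. It gives the time, the measured TCP pose, the force, the opening and the grip force at its end, in the units of the state.
- bot.get_obs(): the state, without advancing time (a new reading comes with each control period).
- bot.read_camera(name): name is "side" or "top" or "wrist"; returns (picture, depth): 384x512x3 uint8, blue, green, red; 384x512 float32, m along the optical axis (not along the pixel's ray), 0 where there is no reading.
- bot.camera_model(name): a dict with "intrinsics" (3x3 intrinsics, pixels), "dist_coeffs" ([k1, k2, p1, p2, k3] as OpenCV has them; the pictures are not rectified), "R" (3x3) and "t" (3): a world point X has camera coordinates R X + t. Camera axes: x right, y down, z forward; pixel columns grow to the right and rows downward; lengths in m; the calibration is good to about 2 mm. A picture is of the moment at which its call begins: read the wrist's pose just before it. camera_model takes no time and is no camera call; for the wrist camera it gives the pose at the moment of the call.
- bot.hand_in(): hands the job in; it is judged then, once.
Trained networks look in the newest picture that a camera, given by its name, has taken for a name from the list of things; names that differ only in an ending like _2 or _b are one class to them, and where a whole thing is asked for, a point or a joint stands for the part that bears it (a point fixed in the world has none). Each returns a list of dicts, best first, with "score" (0 to 1); they miss things now and then, are a little off and sometimes report something else, mostly with a low value. They report only what shows in the picture. A call takes as long as a camera call.
- bot.boxes_of(name, camera): "at" ([column, row] in pixels, amid what is visible of it).
- bot.trace(name, camera): "mask" (384x512 bool, what is visible of it) and "at" ([column, row] in pixels, amid what is visible of it).
- bot.pinpoint(name, camera): "at" ([column, row] in pixels: a listed point, or the origin of a listed thing).
The state is a dict: "t": time; "q": joint angles; "joint_vel": joint speeds; "joint_torque": joint torques, N m; "eef_pos": TCP position; "tool_rot": TCP orientation; "contact_force": force on the tool from outside, world axes, zero at the start; "torque": the same for the moment, N m; "gripper_width": opening from 0.0 (shut) to 1.0 (fully open); "grasp_force": force on a finger pad.
Only numpy, scipy, OpenCV 4.12 (cv2) and the standard library are available. Lean on these libraries where they do the work, as an engineer would, in place of code of your own. Each camera call takes 0.05 s, during which the arm holds its last target. There are 200 camera calls.

## Working session

There is one attempt and no reset: what is moved stays moved. The work goes in short steps, Python scripts to look and compute and a shell command to move; the robot and the scene stay as the last step left them, time stands still between calls to the robot, and variables do not carry over. Pictures are saved under pics/ and viewed, at most 14 in all, crops included, and the job is handed in when it is done.

```bash
mkdir -p pics; cat > h.py <<'E'
import numpy as np, cv2
from station import bot
def world(cam,px,depth=None,z=None):
    m=bot.camera_model(cam); K=np.array(m["intrinsics"]);D=np.array(m["dist_coeffs"]);R=np.array(m["R"]);t=np.array(m["t"])
    u=cv2.undistortPoints(np.array(px,float).reshape(-1,1,2),K,D).reshape(-1,2)
    r=np.c_[u,np.ones(len(u))]; C=-R.T@t; d=r@R
    s=(z-C[2])/d[:,2] if z is not None else np.asarray(depth)
    return C+d*np.reshape(s,(-1,1))
E
python3 - <<'E'
from h import *
np.set_printoptions(precision=3,suppress=True)
o=bot.get_obs(); print({k:np.round(v,3) for k,v in o.items()})
ims=[]
for c in("top","side"):
    p,d=bot.read_camera(c); cv2.imwrite(f"pics/{c}0.png",p)
    for n in["pot_blue","pot_red","pot_yellow","pot_green","tray_blue","tray_red","tray_yellow","tray_green","dropper","white_bottle"]:
        for r in bot.trace(n,c)[:2]:
            m=r["mask"]; ys,xs=np.nonzero(m&(d>0)); 
            if len(xs)<5: continue
            W=world(c,np.c_[xs,ys],d[ys,xs]); top=np.percentile(W[:,2],90)
            T=W[W[:,2]>top-.006]
            print(c,n,round(r["score"],2),np.round(r["at"]),len(xs),"ztop",round(top,3),"mid",(T.min(0)+T.max(0))[:2]/2,"ext",np.ptp(T,axis=0)[:2])
E
```

```text
{'t': np.float64(0.0), 'q': array([-1.345,  0.478,  0.022,  1.556, -0.011,  1.109, -0.083]), 'joint_vel': array([ 0.001,  0.001, -0.   , -0.001,  0.001, -0.   ,  0.001]), 'joint_torque': array([ -0.   , -59.644,   1.608, -28.121,   0.012,   0.009,  -0.   ]), 'eef_pos': array([0.221, 0.637, 0.404]), 'tool_rot': array([-0.   ,  0.166,  0.986, -0.001]), 'contact_force': array([ 0.397, -0.481,  0.315]), 'torque': array([-0.031,  0.008,  0.004]), 'grasp_force': np.float64(0.0), 'gripper_width': np.float64(0.999)}
top pot_blue 0.53 [138. 218.] 254 ztop 0.052 mid [0.42  0.296] ext [0.057 0.057]
top pot_red 0.71 [181. 180.] 280 ztop 0.053 mid [0.517 0.203] ext [0.058 0.058]
top pot_red 0.71 [362. 180.] 1032 ztop 0.007 mid [ 0.508 -0.266] ext [0.091 0.093]
top pot_yellow 0.68 [169. 175.] 283 ztop 0.094 mid [0.514 0.203] ext [0.037 0.041]
top pot_green 0.74 [130. 217.] 252 ztop 0.094 mid [0.417 0.295] ext [0.034 0.04 ]
top tray_blue 0.87 [310. 154.] 1001 ztop 0.006 mid [ 0.579 -0.141] ext [0.091 0.094]
top tray_blue 0.23 [123. 163.] 248 ztop 0.087 mid [0.559 0.332] ext [0.012 0.01 ]
top tray_r
[... 798 characters left out ...]
0.387 -0.285] ext [0.028 0.028]
side pot_green 0.49 [174. 152.] 211 ztop 0.093 mid [0.415 0.297] ext [0.04  0.042]
side tray_blue 0.87 [325. 208.] 616 ztop 0.006 mid [ 0.577 -0.141] ext [0.098 0.089]
side tray_red 0.87 [301. 246.] 783 ztop 0.007 mid [ 0.426 -0.162] ext [0.094 0.093]
side tray_yellow 0.96 [225. 193.] 561 ztop 0.005 mid [0.439 0.105] ext [0.098 0.123]
side tray_green 0.9 [349. 245.] 709 ztop 0.006 mid [ 0.51  -0.265] ext [0.091 0.092]
side dropper 0.7 [196. 132.] 201 ztop 0.08 mid [0.556 0.331] ext [0.021 0.017]
side dropper 0.48 [220. 162.] 292 ztop 0.05 mid [0.513 0.204] ext [0.059 0.058]
side white_bottle 0.92 [333. 272.] 707 ztop 0.115 mid [ 0.387 -0.284] ext [0.027 0.029]
```

View pics/top0.png

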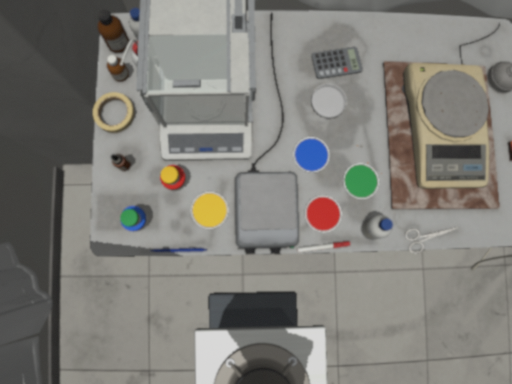

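View pics/side0.png

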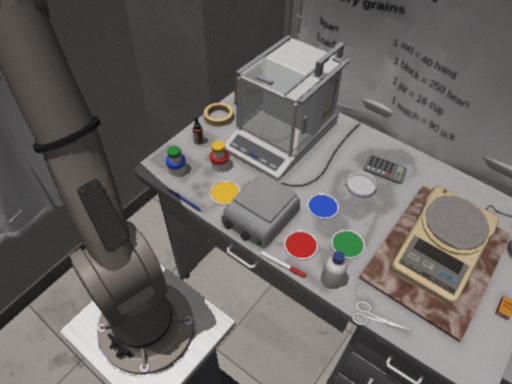

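Yellow sits on red (0.514,0.203), green on blue (0.416,0.296). I'll check the heights of obstacles (balance, grey box) and refine the tray centres by a circle fit.

```bash
cat >> h.py <<'E'
def go(x,y,z,yaw=0.,pr=True):
    """shift for grasp point (155 mm ahead) to x,y,z; yaw deg = world angle of tool y from world +y, ccw; shift given in current axes, turn to apply AFTER"""
    from scipy.spatial.transform import Rotation as Ro
    o=bot.get_obs(); w=o["tool_rot"]; R=Ro.from_quat([w[1],w[2],w[3],w[0]]).as_matrix()
    g=o["eef_pos"]+R[:,2]*.155
    s=R.T@(np.array([x,y,z])-g)
    cur=np.degrees(np.arctan2(-R[0,1],R[1,1])); dy=(cur-yaw+90)%180-90
    print("grasp",np.round(g,4),"cur yaw",round(cur,1),"shift mm",np.round(s*1000,1),"turn",round(dy,1))
E
python3 - <<'E'
from h import *
np.set_printoptions(precision=3,suppress=True,linewidth=220)
go(.514,.203,.20)
p,d=bot.read_camera("top")
ys,xs=np.nonzero(d>0); W=world("top",np.c_[xs,ys],d[ys,xs])
print("x bins from .34; cell 4cm max height cm; rows y from .44 down")
for y in np.arange(.42,-.40,-.04):
    print("%.2f"%y,[int(100*np.max(np.r_[0,W[(abs(W[:,0]-x)<.02)&(abs(W[:,1]-y)<.02),2]])) for x in np.arange(.34,.86,.04)])
for n in ["yellow","red","blue","green"]:
    c="top"; m=max(bot.trace("tray_"+n,c),key=lambda r:r["score"])["mask"].astype(np.uint8)
    ct=max(cv2.findContours(m,0,1)[0],key=cv2.contourArea); e=cv2.fitEllipse(ct)
    print(n,world(c,[e[0]],z=.006), "mom",world(c,[np.argwhere(m)[:,::-1].mean(0)],z=.005),m.sum())
E
```

```text
grasp [0.221 0.638 0.25 ] cur yaw -19.1 shift mm [-419.1 -314.8   49.7] turn -19.1
x bins from .34; cell 4cm max height cm; rows y from .44 down
0.42 [0, 0, 0, 0, 0, 0, 0, 0, 2, 2, 42, 41, 35]
0.38 [0, 0, 0, 0, 0, 0, 0, 0, 2, 2, 2, 7, 7]
0.34 [0, 0, 5, 0, 0, 10, 10, 0, 2, 2, 3, 9, 9]
0.30 [0, 5, 9, 5, 0, 6, 6, 0, 2, 2, 17, 18, 14]
0.26 [1, 5, 9, 5, 0, 0, 0, 0, 19, 0, 0, 18, 18]
0.22 [1, 0, 0, 0, 9, 9, 4, 28, 28, 28, 28, 28, 28]
0.18 [1, 0, 0, 0, 9, 9, 5, 27, 28, 28, 27, 26, 26]
0.14 [1, 0, 0, 0, 1, 0, 5, 27, 28, 28, 27, 26, 27]
0.10 [0, 1, 0, 0, 0, 0, 5, 27, 28, 28, 27, 27, 26]
0.06 [6, 8, 8, 8, 8, 6, 5, 28, 28, 28, 28, 32, 32]
0.02 [7, 9, 9, 9, 9, 6, 5, 27, 27, 27, 27, 32, 32]
-0.02 [7, 9, 9, 9, 9, 6, 2, 0, 0, 0, 0, 0, 0]
-0.06 [6, 8, 9, 9, 9, 6, 0, 1, 0, 1, 0, 0, 0]
-0.10 [6, 8, 8, 8, 8, 6, 0, 0, 0, 0, 0, 0, 0]
-0.14 [1, 1, 0, 0, 0, 0, 0, 0, 0, 2, 2, 0, 1]
-0.18 [2, 0, 0, 1, 0, 0, 1, 0, 2, 2, 2, 2, 1]
-0.22 [1, 0, 0, 0, 0, 0, 0, 0, 2, 2, 2, 1, 2]
-0.26 [0, 11, 11, 0, 0, 1, 0, 0, 0, 0, 0, 1, 1]
-0.30 [1, 12, 11, 0, 0, 0, 0, 0, 0, 0, 0, 0, 1]
-0.34 [0, 0, 1, 1, 1, 1, 1, 1, 1, 1, 1, 1, 1]
-0.38 [0, 0, 1, 1, 7, 8, 8, 8, 10, 9, 9, 9, 1]
yellow [[0.425 0.315 0.006]] mom [[0.425 0.315 0.005]] 274
red [[ 0.426 -0.164  0.006]] mom [[ 0.426 -0.164  0.005]] 1149
blue [[ 0.577 -0.141  0.006]] mom [[ 0.577 -0.141  0.005]] 1049
green [[ 0.389 -0.3    0.006]] mom [[ 0.389 -0.301  0.005]] 615
```

```bash
python3 -m pendant '[[0.085,-0.035,-0.0262,0,0],[0.085,-0.035,-0.0262,0,0],[0.085,-0.035,-0.0262,0,0],[0.085,-0.035,-0.0262,0,0],[0.085,-0.035,-0.0262,0,0],[0.085,-0.035,-0.0262,0,0],[0.085,-0.035,-0.0262,0,0],[0.085,-0.035,-0.0262,0,0],[0.085,-0.035,-0.0262,0,0],[0.085,-0.035,-0.0262,0,0],[0.085,-0.035,-0.0262,0,0],[0.085,-0.035,-0.0262,0,0]]' 30
python3 - <<'E'
from h import *
go(.514,.203,.2,90); print(bot.get_obs()["q"].round(2))
p,d=bot.read_camera("wrist"); cv2.imwrite("pics/w1.png",p)
for n,z in[("pot_yellow",.092),("pot_red",.05),("tray_yellow",.006)]:
    for r in bot.trace(n,"wrist")[:2]:
        ys,xs=np.nonzero(r["mask"]&(d>0)); W=world("wrist",np.c_[xs,ys],d[ys,xs]); T=W[abs(W[:,2]-z)<.006]
        if len(T)>5: print(n,round(r["score"],2),r["at"],((T.min(0)+T.max(0))/2).round(4),np.ptp(T,axis=0).round(3))
E
```

```text
t: 2.35
eef_pos: [0.5019, 0.2216, 0.4051]
tool_rot: [0.0, 0.166, 0.986, 0.0]
contact_force: [0.8, 1.2, -0.7]
gripper_width: 0.992
grasp_force: 0.0
grasp [0.502  0.2217 0.2501] cur yaw -19.1 shift mm [-17.4 -13.8  50.1] turn 70.9
[-0.7   0.27  0.21  1.87 -0.07  1.01  0.77]
pot_yellow 0.74 [246.4, 199.9] [0.5187 0.1983 0.0903] [0.041 0.04  0.008]
pot_red 0.76 [246.0, 174.7] [0.5143 0.202  0.0493] [0.051 0.059 0.01 ]
tray_yellow 0.66 [164.7, 149.8] [0.4405 0.1208 0.0041] [0.093 0.094 0.008]
```

```bash
python3 -m pendant '[[0.085,-0.02,-0.015,0,0],[0.085,0,0,0.01,7.1],[0.085,0,0,0.01,7.1],[0.085,0,0,0.01,7.1],[0.085,0,0,0.01,7.1],[0.085,0,0,0.01,7.1],[0.085,0,0,0,7.1],[0.085,0,0,0,7.1],[0.085,0,0,0,7.1],[0.085,0,0,0,7.1],[0.085,0,0,0,7],[0.085,0,0,0,0]]'
python3 - <<'E'
from h import *
print(bot.get_obs()["q"].round(2))
p,d=bot.read_camera("wrist"); cv2.imwrite("pics/w2.png",p)
for n,z in[("pot_yellow",.092),("pot_red",.05),("tray_yellow",.006)]:
    for r in bot.trace(n,"wrist")[:2]:
        ys,xs=np.nonzero(r["mask"]&(d>0)); W=world("wrist",np.c_[xs,ys],d[ys,xs]); T=W[abs(W[:,2]-z)<.006]
        if len(T)>5: print(n,round(r["score"],2),r["at"],((T.min(0)+T.max(0))/2).round(4),np.ptp(T,axis=0).round(3))
go(.514,.203,.084,90); 
E
```

```text
t: 3.55
eef_pos: [0.5143, 0.2049, 0.3545]
tool_rot: [-0.0, 0.708, 0.707, -0.0]
contact_force: [-0.1, -0.1, -1.2]
gripper_width: 0.994
grasp_force: 0.0
[-0.86  0.36  0.46  1.92 -0.2   0.91 -0.3 ]
pot_yellow 0.81 [254.7, 197.0] [0.5164 0.206  0.0902] [0.04  0.04  0.008]
pot_red 0.95 [259.8, 166.1] [0.5183 0.2096 0.0496] [0.06  0.05  0.011]
tray_yellow 0.69 [198.2, 243.8] [0.442  0.1174 0.0041] [0.09  0.096 0.008]
tray_yellow 0.55 [134.5, 89.9] [3.657e-01 3.082e-01 3.000e-04] [0.019 0.043 0.001]
grasp [0.5147 0.2037 0.1997] cur yaw -89.8 shift mm [ -0.7  -0.7 115.7] turn 0.2
```

View pics/w2.png

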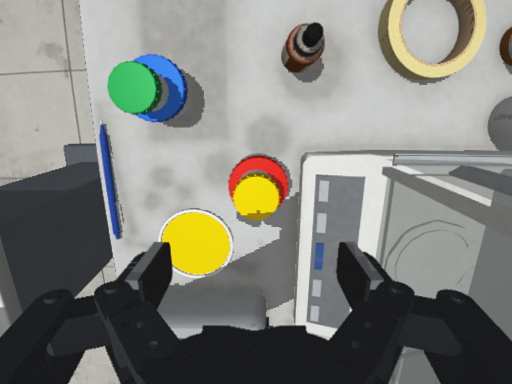

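Image: yellow on red at (256,197), green on blue at (134,87), tray yellow (197,243); balance plate right of the red pot. Estimates agree on about (0.515, 0.204); descend and grip.

```bash
python3 -m pendant '[[0.065,0,0,0.02,0],[0.065,0,0,0.02,0],[0.065,0,0,0.02,0],[0.065,0,0,0.02,0],[0.065,0,0,0.02,0],[0.065,0,0,0.015,0],[0.065,0,0,0,0],[0.03,0,0,0,0],[0.03,0,0,0,0],[0.03,0,0,0,0],[0.03,0,0,0,0],[0.03,0,0,0,0]]' 30
python3 -m pendant '[[0.03,0,0,0,0],[0.03,0,0,0,0],[0.03,0,0,0,0],[0.03,0,0,0,0]]'
```

```text
t: 4.75
eef_pos: [0.5156, 0.203, 0.2408]
tool_rot: [0.0, 0.707, 0.707, 0.001]
contact_force: [-0.9, -0.4, 5.3]
gripper_width: 0.456
grasp_force: 30.6
t: 5.08
eef_pos: [0.5157, 0.203, 0.2408]
tool_rot: [0.0, 0.707, 0.707, 0.001]
contact_force: [-0.5, 0.2, 6.8]
gripper_width: 0.458
grasp_force: 30.7
```

```bash
python3 -m pendant '[[0.03,0,0,-0.015,0],[0.03,0,0,-0.025,0],[0.03,0,0,-0.02,0],[0.03,-0.025,-0.022,0,0],[0.03,-0.03,-0.025,0,0],[0.03,-0.02,-0.018,0,0],[0.03,-0.01,-0.01,0,0],[0.03,0,0,0.02,0],[0.03,0,0,0,0],[0.03,0,0,0,0]]'
python3 - <<'E'
from h import *
p,d=bot.read_camera("wrist"); cv2.imwrite("pics/w3.png",p)
for n,z in[("tray_yellow",.006),("pot_yellow",.135)]:
    for r in bot.trace(n,"wrist")[:2]:
        ys,xs=np.nonzero(r["mask"]&(d>0)); W=world("wrist",np.c_[xs,ys],d[ys,xs]); T=W[abs(W[:,2]-z)<.015]
        if len(T)>5: print(n,round(r["score"],2),r["at"],((T.min(0)+T.max(0))/2).round(4),np.ptp(T,axis=0).round(3),W[:,2].mean())
go(.441,.118,.0388,90)
p,d=bot.read_camera("top"); ys,xs=np.nonzero(d>0); W=world("top",np.c_[xs,ys],d[ys,xs])
for n in["pot_red","pot_green","pot_blue"]:
    for r in bot.trace(n,"top")[:1]: print(n,r["score"],r["at"])
cv2.imwrite("pics/t3.png",cv2.resize(p[120:280,80:400],None,fx=2.5,fy=2.5))
for y in(.085,.075,.065,.055,-.095,-.105,-.115): print(y,[round(float(np.max(np.r_[0,W[(abs(W[:,0]-x)<.02)&(abs(W[:,1]-y)<.005),2]])),3) for x in (.38,.42,.46,.5)])
E
```

```text
t: 5.92
eef_pos: [0.4399, 0.1178, 0.2796]
tool_rot: [-0.0, 0.707, 0.707, -0.001]
contact_force: [-0.3, 0.3, -1.2]
gripper_width: 0.454
grasp_force: 30.5
tray_yellow 0.61 [257.4, 181.0] [0.4418 0.1264 0.0039] [0.096 0.082 0.009] 0.004394549706022982
tray_yellow 0.59 [229.7, 0.9] [0.4209 0.2735 0.0066] [0.023 0.004 0.013] 0.006155212202619424
pot_yellow 0.63 [254.7, 256.6] [0.4409 0.1217 0.1267] [0.039 0.041 0.013] 0.1279407178464676
grasp [0.4409 0.1184 0.1253] cur yaw -90.0 shift mm [-0.4  0.  86.5] turn 0.0
pot_green 0.66 [128.8, 217.8]
pot_blue 0.73 [136.1, 218.6]
0.085 [0.608, 0.552, 0.505, 0.467]
0.075 [0.602, 0.544, 0.507, 0.457]
0.065 [0.591, 0.518, 0.467, 0.004]
0.055 [0.059, 0.061, 0.064, 0.064]
-0.095 [0.066, 0.067, 0.068, 0.063]
-0.105 [0.005, 0.004, 0.005, 0.005]
-0.115 [0.004, 0.008, 0.007, 0.005]
```

View pics/w3.png

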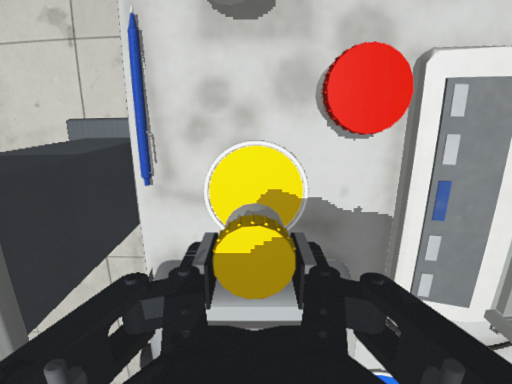

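Image: yellow pot held upright over its tray (tray centre ≈(256,190) partly hidden); the red pot stands clear at (370,88). Relative offset under 2 mm. Lowering.

```bash
python3 -m pendant '[[0.03,0,0,0.02,0],[0.03,0,0,0.02,0],[0.03,0,0,0.02,0],[0.03,0,0,0.015,0],[0.03,0,0,0.007,0],[0.03,0,0,0.002,0],[0.03,0,0,0.001,0],[0.03,0,0,0,0],[0.03,0,0,0,0]]'
```

```text
t: 7.02
eef_pos: [0.4405, 0.118, 0.1954]
tool_rot: [0.0, 0.707, 0.707, 0.001]
contact_force: [0.1, -0.2, -0.5]
gripper_width: 0.452
grasp_force: 30.5
```

```bash
python3 -m pendant '[[0.03,0,0,0.001,0],[0.03,0,0,0.001,0],[0.03,0,0,0,0]]';python3 -m pendant '[[0.03,0,0,0.001,0],[0.03,0,0,0,0]]'
```

```text
t: 7.27
eef_pos: [0.4405, 0.1179, 0.1938]
tool_rot: [-0.0, 0.707, 0.707, 0.001]
contact_force: [-2.1, -0.9, 11.4]
gripper_width: 0.45
grasp_force: 31.4
t: 7.43
eef_pos: [0.4406, 0.1178, 0.1936]
tool_rot: [-0.0, 0.707, 0.707, 0.001]
contact_force: [-6.3, -1.3, 27.8]
gripper_width: 0.453
grasp_force: 32.7
```

```bash
python3 -m pendant '[[0.03,0,0,-0.0012,0],[0.044,0,0,0,0],[0.05,0,0,0,0],[0.056,0,0,0,0],[0.06,0,0,0,0],[0.06,0,0,0,0],[0.06,0,0,-0.02,0],[0.06,0,0,-0.035,0],[0.06,0,0,-0.035,0],[0.06,0,0,-0.03,0],[0.06,0,0,0,0]]'
python3 - <<'E'
from h import *
p,d=bot.read_camera("wrist"); cv2.imwrite("pics/w4.png",p)
for n,z in[("tray_yellow",.006),("pot_yellow",.045),("pot_green",.092),("pot_blue",.05),("pot_red",.05)]:
    for r in bot.trace(n,"wrist")[:2]:
        ys,xs=np.nonzero(r["mask"]&(d>0)); W=world("wrist",np.c_[xs,ys],d[ys,xs]); T=W[abs(W[:,2]-z)<.006]
        if len(T)>5: print(n,round(r["score"],2),r["at"],((T.min(0)+T.max(0))/2).round(4),np.ptp(T,axis=0).round(3),W[:,2].max().round(3))
go(.415,.296,.16,90)
E
```

```text
t: 8.35
eef_pos: [0.442, 0.118, 0.3176]
tool_rot: [0.001, 0.708, 0.707, 0.004]
contact_force: [1.4, 0.2, -0.3]
gripper_width: 0.699
grasp_force: 0.0
tray_yellow 0.77 [252.4, 166.1] [0.437  0.1197 0.0021] [0.092 0.093 0.004] 0.041
pot_yellow 0.81 [250.4, 192.0] [0.436  0.1202 0.0408] [0.038 0.039 0.004] 0.043
pot_blue 0.75 [223.8, 8.2] [0.4134 0.2692 0.0446] [0.023 0.004 0.001] 0.045
pot_red 0.72 [343.3, 94.1] [0.5119 0.2033 0.0447] [0.057 0.058 0.001] 0.045
grasp [0.4392 0.1174 0.1567] cur yaw -90.0 shift mm [178.5 -24.3  -3.5] turn -0.0
```

View pics/w4.png

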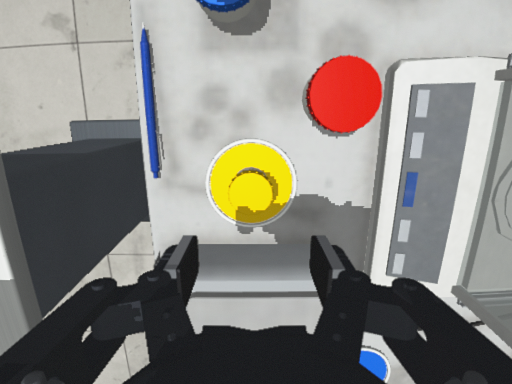

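Yellow pot at (250,190) stands in the middle of its tray. Next: green.

```bash
python3 -m pendant '[[0.065,0.02,-0.003,0,0],[0.065,0.03,-0.004,0,0],[0.065,0.035,-0.005,0,0],[0.065,0.035,-0.005,0,0],[0.065,0.035,-0.005,0,0],[0.065,0.023,-0.002,0,0],[0.065,0,0,0,0],[0.065,0,0,0,0]]'
python3 - <<'E'
from h import *
p,d=bot.read_camera("wrist"); cv2.imwrite("pics/w5.png",p)
for n,z in[("pot_green",.092),("pot_blue",.05)]:
    for r in bot.trace(n,"wrist")[:2]:
        ys,xs=np.nonzero(r["mask"]&(d>0)); W=world("wrist",np.c_[xs,ys],d[ys,xs]); T=W[abs(W[:,2]-z)<.006]
        if len(T)>5: print(n,round(r["score"],2),r["at"],((T.min(0)+T.max(0))/2).round(4),np.ptp(T,axis=0).round(3),W[:,2].max().round(3))
go(.415,.296,.086,90); print(bot.get_obs()["q"].round(2))
E
```

```text
t: 9.32
eef_pos: [0.4155, 0.297, 0.3116]
tool_rot: [0.0, 0.706, 0.708, -0.001]
contact_force: [1.1, -0.8, -0.4]
gripper_width: 0.762
grasp_force: 0.0
pot_green 0.74 [255.8, 213.9] [0.4183 0.2944 0.0904] [0.04  0.041 0.009] 0.095
pot_blue 0.64 [261.0, 174.8] [0.4211 0.3048 0.0484] [0.06  0.045 0.008] 0.082
grasp [0.4162 0.2941 0.1572] cur yaw -90.1 shift mm [ 2.  -1.1 71.2] turn -0.1
[-1.09  0.34  0.42  2.06 -0.2   0.78 -0.55]
```

```bash
python3 -m pendant '[[0.065,0.001,0,0.02,0],[0.065,0,0,0.02,0],[0.065,0,0,0.02,0],[0.065,0,0,0.011,0],[0.065,0,0,0,0],[0.03,0,0,0,0],[0.03,0,0,0,0],[0.03,0,0,0,0],[0.03,0,0,0,0],[0.03,0,0,0,0],[0.03,0,0,0,0],[0.03,0,0,0,0]]' 30
python3 -m pendant '[[0.03,0,0,0,0],[0.03,0,0,0,0]]'
```

```text
t: 10.47
eef_pos: [0.4168, 0.2971, 0.2429]
tool_rot: [0.0, 0.707, 0.707, 0.001]
contact_force: [-0.1, -0.6, 6.0]
gripper_width: 0.454
grasp_force: 30.7
t: 10.63
eef_pos: [0.4168, 0.2971, 0.2429]
tool_rot: [0.0, 0.707, 0.707, 0.001]
contact_force: [1.1, -0.8, 6.8]
gripper_width: 0.455
grasp_force: 30.7
```

```bash
python3 -m pendant '[[0.03,0,0,-0.02,0],[0.03,0,0,-0.03,0],[0.03,0,0,-0.03,0],[0.03,-0.015,0.002,-0.03,0],[0.03,-0.03,0.005,0,0],[0.03,-0.035,0.006,0,0],[0.03,-0.035,0.006,0,0],[0.03,-0.035,0.006,0,0],[0.03,-0.035,0.006,0,0],[0.03,-0.035,0.006,0,0],[0.03,-0.035,0.006,0,0],[0.03,-0.035,0.006,0,0]]'
python3 -m pendant '[[0.03,-0.035,0.006,0,0],[0.03,-0.035,0.006,0,0],[0.03,-0.035,0.006,0,0],[0.03,-0.035,0.006,0,0],[0.03,-0.035,0.006,0,0],[0.03,-0.035,0.006,0,0],[0.03,-0.025,0.004,0,0],[0.03,0,0,0,0],[0.03,0,0,0,0]]'
python3 - <<'E'
from h import *
go(.509,-.266,.041,90); print(bot.get_obs()["q"].round(2))
p,d=bot.read_camera("wrist"); cv2.imwrite("pics/w6.png",p)
for n,z in[("tray_green",.006),("pot_green",.135),("tray_red",.006),("tray_blue",.006),("white_bottle",.117)]:
    for r in bot.trace(n,"wrist")[:2]:
        ys,xs=np.nonzero(r["mask"]&(d>0)); W=world("wrist",np.c_[xs,ys],d[ys,xs]); T=W
        if len(T)>5: print(n,round(r["score"],2),r["at"],((T.min(0)+T.max(0))/2).round(4),np.ptp(T,axis=0).round(3),W[:,2].max().round(3))
E
```

```text
t: 11.63
eef_pos: [0.4646, 0.0052, 0.352]
tool_rot: [-0.0, 0.707, 0.707, 0.0]
contact_force: [2.3, -0.2, -0.2]
gripper_width: 0.455
grasp_force: 30.6
t: 12.38
eef_pos: [0.5044, -0.2296, 0.3517]
tool_rot: [-0.0, 0.708, 0.706, -0.0]
contact_force: [-0.5, 0.7, -0.6]
gripper_width: 0.45
grasp_force: 30.6
grasp [ 0.5043 -0.2297  0.1967] cur yaw -90.2 shift mm [-36.3   4.9 155.8] turn -0.2
[-0.2   0.39  0.65  1.93 -0.3   0.91  0.6 ]
tray_green 0.83 [258.7, 194.3] [ 0.5089 -0.2509  0.0814] [0.093 0.083 0.162] 0.163
pot_green 0.64 [253.4, 258.4] [ 0.5045 -0.2955  0.101 ] [0.083 0.18  0.204] 0.203
tray_red 0.83 [185.4, 116.9] [ 0.4269 -0.1607  0.0034] [0.097 0.095 0.01 ] 0.009
tray_blue 0.64 [324.7, 95.1] [ 0.5786 -0.1359  0.0043] [0.093 0.093 0.009] 0.009
white_bottle 0.68 [144.1, 242.3] [ 0.1801 -0.4314 -0.2659] [0.561 0.433 0.99 ] 0.229
white_bottle 0.68 [186.1, 117.5] [ 0.4281 -0.16    0.0035] [0.094 0.093 0.01 ] 0.009
```

View pics/w6.png

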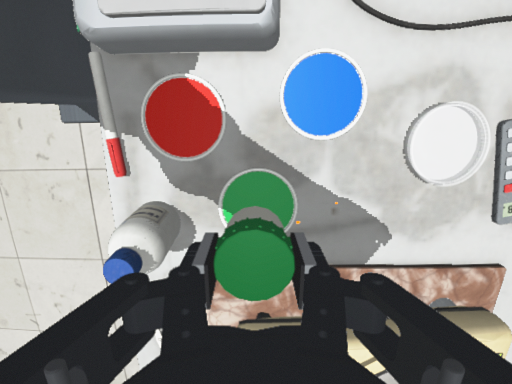

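Green pot held over its tray (tray at ≈(258,205)); white bottle at (140,235) clear of the left finger. Move closer and fit the tray centre with a circle.

```bash
python3 -m pendant '[[0.03,-0.034,0.004,0.01,0],[0.03,0,0,0.03,0],[0.03,0,0,0.03,0],[0.03,0,0,0,0],[0.03,0,0,0,0]]'
cat >> h.py <<'E'
def tray(col,g,cam="wrist"):
    """circle of 86 mm fitted to the coloured floor's outer edge near guess g"""
    from scipy.optimize import least_squares
    p,d=bot.read_camera(cam); hsv=cv2.cvtColor(p,cv2.COLOR_BGR2HSV)
    h={"red":0,"yellow":25,"green":65,"blue":108}[col]; dh=abs((hsv[...,0].astype(int)-h+90)%180-90)
    ys,xs=np.nonzero((dh<14)&(hsv[...,1]>110)); W=world(cam,np.c_[xs,ys],z=.003)[:,:2]; dd=d[ys,xs]
    W3=world(cam,np.c_[xs,ys],dd); k=(abs(W3[:,2]-.003)<.008)&(np.hypot(*(W-g).T)<.06); W=W[k]
    a=np.degrees(np.arctan2(*(W-g).T[::-1]))//6; r=np.hypot(*(W-g).T)
    E=np.array([W[a==i][np.argmax(r[a==i])] for i in np.unique(a) if r[a==i].max()>.033])
    s=least_squares(lambda c:np.hypot(*(E-c).T)-.043,g,loss="soft_l1",f_scale=.001)
    print("tray",col,cam,s.x.round(4),"res mm",(1000*np.median(abs(s.fun))).round(2),len(E)); return s.x
E
python3 - <<'E'
from h import *
go(.509,-.266,.041,90)
tray("green",np.array([.508,-.264])); 
for c,g in[("green",(.508,-.264)),("red",(.426,-.163)),("blue",(.578,-.14))]: tray(c,np.array(g),"side"); tray(c,np.array(g),"top")
p,d=bot.read_camera("wrist"); cv2.imwrite("pics/w7.png",p)
for r in bot.trace("pot_green","wrist")[:1]:
    ys,xs=np.nonzero(r["mask"]&(d>0)); W=world("wrist",np.c_[xs,ys],d[ys,xs]); T=W[W[:,2]>np.percentile(W[:,2],60)-.004]
    print((T.min(0)+T.max(0))/2,np.ptp(T,axis=0))
E
```

```text
t: 13.1
eef_pos: [0.5086, -0.2612, 0.2811]
tool_rot: [-0.002, 0.707, 0.707, -0.001]
contact_force: [-0.5, -0.6, -0.4]
gripper_width: 0.454
grasp_force: 30.6
grasp [ 0.5081 -0.261   0.1261] cur yaw -90.0 shift mm [-5.1  1.2 85.1] turn 0.0
tray green wrist [ 0.5101 -0.2668] res mm 0.71 47
tray green side [ 0.5017 -0.2655] res mm 4.46 55
tray green top [ 0.5106 -0.2715] res mm 2.68 46
tray red side [ 0.4275 -0.1627] res mm 3.73 60
tray red top [ 0.4276 -0.1664] res mm 3.25 60
tray blue side [ 0.5755 -0.1403] res mm 3.43 60
tray blue top [ 0.5783 -0.1431] res mm 2.77 60
[ 0.50929688 -0.26149537  0.13082982] [0.03848448 0.04028104 0.0060391 ]
```

```bash
python3 -m pendant '[[0.03,-0.005,0.001,0.01,0],[0.03,0,0,0.025,0],[0.03,0,0,0.025,0],[0.03,0,0,0.015,0],[0.03,0,0,0.006,0],[0.03,0,0,0.001,0],[0.03,0,0,0.001,0],[0.03,0,0,0,0],[0.03,0,0,0,0]]'; python3 -m pendant '[[0.03,0,0,0.001,0],[0.03,0,0,0,0]]'
```

```text
t: 14.3
eef_pos: [0.5103, -0.2675, 0.1998]
tool_rot: [0.001, 0.707, 0.707, 0.0]
contact_force: [1.0, 1.0, -0.8]
gripper_width: 0.451
grasp_force: 30.6
t: 14.47
eef_pos: [0.5102, -0.2672, 0.1984]
tool_rot: [0.0, 0.707, 0.707, 0.0]
contact_force: [1.7, 0.4, -0.7]
gripper_width: 0.452
grasp_force: 30.6
```

Expected contact near TCP z 0.196.

```bash
python3 -m pendant '[[0.03,0,0,0.0012,0],[0.03,0,0,0,0]]'; python3 -m pendant '[[0.03,0,0,0.001,0],[0.03,0,0,0,0]]'
```

```text
t: 14.63
eef_pos: [0.5099, -0.2671, 0.1967]
tool_rot: [0.0, 0.707, 0.707, 0.0]
contact_force: [-0.1, -0.2, -1.2]
gripper_width: 0.452
grasp_force: 30.6
t: 14.8
eef_pos: [0.51, -0.2673, 0.196]
tool_rot: [0.0, 0.707, 0.707, 0.0]
contact_force: [-0.3, 0.9, 2.5]
gripper_width: 0.451
grasp_force: 30.9
```

```bash
python3 -m pendant '[[0.044,0,0,0,0],[0.05,0,0,0,0],[0.056,0,0,0,0],[0.06,0,0,0,0],[0.06,0,0,0,0],[0.06,0,0,-0.02,0],[0.06,0,0,-0.035,0],[0.06,0,0,-0.035,0],[0.06,0,0,-0.035,0],[0.06,0,0,-0.035,0],[0.06,0,0,0,0],[0.06,0,0,0,0]]'
python3 - <<'E'
from h import *
go(.416,.297,.2,90)
p,d=bot.read_camera("wrist"); cv2.imwrite("pics/w8.png",p)
for n,z in[("pot_green",.045),("white_bottle",.117)]:
  for r in bot.trace(n,"wrist")[:1]:
    ys,xs=np.nonzero(r["mask"]&(d>0)); W=world("wrist",np.c_[xs,ys],d[ys,xs]); T=W[abs(W[:,2]-z)<.006]
    print(n,(T.min(0)+T.max(0))/2,np.ptp(T,axis=0))
for c,g in[("green",(.51,-.267)),("red",(.426,-.163)),("blue",(.578,-.14))]: tray(c,np.array(g))
E
```

```text
t: 15.8
eef_pos: [0.5104, -0.2676, 0.3577]
tool_rot: [0.002, 0.707, 0.707, 0.001]
contact_force: [0.0, 0.2, -0.1]
gripper_width: 0.703
grasp_force: 0.0
grasp [ 0.5111 -0.2677  0.2027] cur yaw -90.0 shift mm [564.7 -95.3   1.8] turn -0.0
pot_green [ 0.50744183 -0.26576624  0.04188198] [0.03936517 0.03936854 0.0056812 ]
white_bottle [ 0.38855941 -0.28320628  0.11354331] [0.02716846 0.02692646 0.00495441]
tray green wrist [ 0.5082 -0.2644] res mm 1.48 60
tray red wrist [ 0.4273 -0.1636] res mm 0.99 60
tray blue wrist [ 0.5787 -0.1398] res mm 0.89 60
```

View pics/w8.png

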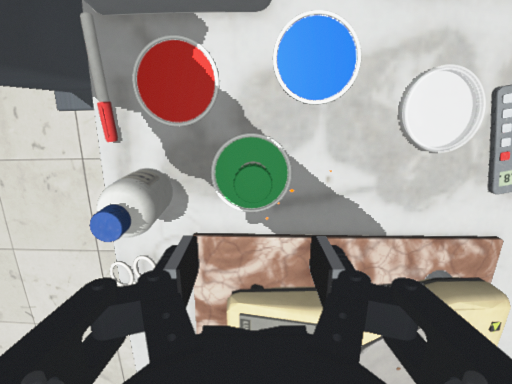

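Green pot upright and centred at (252,180); white bottle unmoved. Next: back for blue.

```bash
python3 -m pendant '[[0.085,0.02,-0.003,0,0],[0.085,0.03,-0.005,0,0],[0.085,0.035,-0.006,0,0],[0.085,0.035,-0.006,0,0],[0.085,0.035,-0.006,0,0],[0.085,0.035,-0.006,0,0],[0.085,0.035,-0.006,0,0],[0.085,0.035,-0.006,0,0],[0.085,0.035,-0.006,0,0],[0.085,0.035,-0.006,0,0],[0.085,0.035,-0.006,0,0]]'
python3 -m pendant '[[0.085,0.035,-0.006,0,0],[0.085,0.035,-0.006,0,0],[0.085,0.035,-0.006,0,0],[0.085,0.035,-0.006,0,0],[0.085,0.035,-0.006,0,0],[0.085,0.025,-0.003,0.02,0],[0.085,0,0,0.03,0],[0.085,0,0,0,0],[0.085,0,0,0,0]]'
cat >> h.py <<'E'
def pot(n,z,cam="wrist"):
    p,d=bot.read_camera(cam)
    for r in bot.trace(n,cam)[:1]:
        ys,xs=np.nonzero(r["mask"]&(d>0)); W=world(cam,np.c_[xs,ys],d[ys,xs]); T=W[abs(W[:,2]-z)<.006]
        print(n,round(r["score"],2),((T.min(0)+T.max(0))/2).round(4),np.ptp(T,axis=0).round(3))
    return p
E
python3 - <<'E'
from h import *
pot("pot_blue",.05); pot("pot_blue",.05,"side"); go(.416,.297,.04,90)
E
```

```text
t: 17.02
eef_pos: [0.4473, 0.0993, 0.3553]
tool_rot: [-0.0, 0.707, 0.707, -0.0]
contact_force: [0.2, -0.9, 0.1]
gripper_width: 0.999
grasp_force: 0.0
t: 17.77
eef_pos: [0.4146, 0.297, 0.3042]
tool_rot: [0.0, 0.707, 0.707, -0.003]
contact_force: [1.1, -1.3, 0.4]
gripper_width: 0.989
grasp_force: 0.0
pot_blue 0.7 [0.4221 0.3002 0.0494] [0.06  0.061 0.011]
pot_blue 0.65 [0.4167 0.2984 0.0495] [0.061 0.062 0.011]
grasp [0.4162 0.2973 0.152 ] cur yaw -90.1 shift mm [ -0.4  -0.4 112. ] turn -0.1
```

```bash
python3 -m pendant '[[0.085,0,0.002,0.02,0],[0.085,0,0,0.03,0],[0.085,0,0,0.03,0],[0.085,0,0,0.025,0],[0.085,0,0,0.01,0],[0.05,0,0,0,0],[0.05,0,0,0,0],[0.05,0,0,0,0],[0.05,0,0,0,0],[0.05,0,0,0,0],[0.05,0,0,0,0],[0.05,0,0,0,0]]' 40
python3 -m pendant '[[0.05,0,0,0,0],[0.05,0,0,0,0]]'
```

```text
t: 18.97
eef_pos: [0.4179, 0.2982, 0.1924]
tool_rot: [-0.0, 0.707, 0.707, 0.001]
contact_force: [-0.3, -1.5, 9.0]
gripper_width: 0.684
grasp_force: 44.0
t: 19.13
eef_pos: [0.4179, 0.2982, 0.1924]
tool_rot: [-0.0, 0.707, 0.707, 0.002]
contact_force: [-0.5, -1.5, 8.3]
gripper_width: 0.686
grasp_force: 44.0
```

```bash
python3 -m pendant '[[0.05,0,0,-0.015,0],[0.05,0,0,-0.03,0],[0.05,0,0,-0.035,0],[0.05,-0.015,0,-0.035,0],[0.05,-0.03,0.002,-0.005,0],[0.05,-0.035,0.003,0,0],[0.05,-0.035,0.003,0,0],[0.05,-0.035,0.003,0,0],[0.05,-0.035,0.003,0,0],[0.05,-0.035,0.003,0,0],[0.05,-0.035,0.003,0,0],[0.05,-0.035,0.003,0,0]]'
python3 -m pendant '[[0.05,-0.035,0.003,0,0],[0.05,-0.035,0.003,0,0],[0.05,-0.03,0.01,0,0],[0.05,-0.025,0.025,0,0],[0.05,-0.015,0.03,0,0],[0.05,-0.008,0.03,0,0],[0.05,0,0.025,0.01,0],[0.05,0,0.008,0.02,0],[0.05,0,0,0.02,0],[0.05,0,0,0,0],[0.05,0,0,0,0]]'
python3 - <<'E'
from h import *
p=pot("pot_blue",.11);cv2.imwrite("pics/w9.png",p); tray("blue",np.array([.578,-.140])); go(.578,-.14,.0404,90)
E
```

```text
t: 20.13
eef_pos: [0.4397, 0.0062, 0.3114]
tool_rot: [0.0, 0.707, 0.707, 0.001]
contact_force: [1.0, -0.2, -1.3]
gripper_width: 0.686
grasp_force: 43.9
t: 21.05
eef_pos: [0.5733, -0.1401, 0.2604]
tool_rot: [-0.001, 0.707, 0.707, -0.001]
contact_force: [0.5, 0.4, -1.0]
gripper_width: 0.683
grasp_force: 43.9
pot_blue 0.56 [ 0.5734 -0.1196  0.1101] [0.057 0.023 0.012]
tray blue wrist [ 0.5788 -0.1409] res mm 0.48 38
grasp [ 0.5744 -0.1405  0.1072] cur yaw -90.0 shift mm [ 0.5  3.5 66.9] turn -0.0
```

View pics/w9.png

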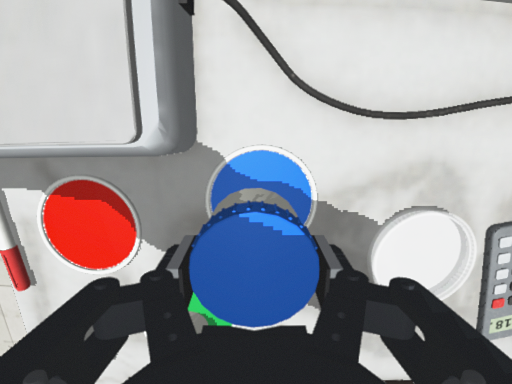

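```bash
python3 -m pendant '[[0.05,0,0.004,0.01,0],[0.05,0,0,0.025,0],[0.05,0,0,0.02,0],[0.05,0,0,0.007,0],[0.05,0,0,0.002,0],[0.05,0,0,0.001,0],[0.05,0,0,0,0],[0.05,0,0,0,0]]';  python3 -m pendant '[[0.05,0,0,0.001,0],[0.05,0,0,0,0]]'
```

```text
t: 21.87
eef_pos: [0.5785, -0.1405, 0.1968]
tool_rot: [0.001, 0.707, 0.707, 0.001]
contact_force: [-0.9, 0.8, -2.3]
gripper_width: 0.684
grasp_force: 43.9
t: 22.03
eef_pos: [0.5784, -0.1404, 0.1955]
tool_rot: [0.001, 0.707, 0.707, 0.001]
contact_force: [0.2, -0.5, 1.9]
gripper_width: 0.685
grasp_force: 44.1
```

```bash
python3 -m pendant '[[0.05,0,0,0.0005,0],[0.064,0,0,0,0],[0.07,0,0,0,0],[0.076,0,0,0,0],[0.08,0,0,0,0],[0.08,0,0,0,0],[0.08,0,0,-0.02,0],[0.08,0,0,-0.035,0],[0.08,0,0,-0.035,0],[0.08,0,0,-0.035,0],[0.08,0,0,-0.025,0],[0.08,0,0,0,0]]'
python3 - <<'E'
from h import *
p=pot("pot_blue",.053);cv2.imwrite("pics/w10.png",p); tray("blue",np.array([.578,-.140])); go(.514,.203,.2,0);print(bot.get_obs()["q"].round(2))
E
```

```text
t: 23.03
eef_pos: [0.5795, -0.1413, 0.3497]
tool_rot: [0.003, 0.707, 0.707, 0.003]
contact_force: [0.9, -0.7, 0.2]
gripper_width: 0.937
grasp_force: 0.0
pot_blue 0.63 [ 0.5746 -0.1377  0.0489] [0.059 0.059 0.004]
tray blue wrist [ 0.5773 -0.1407] res mm 0.81 48
grasp [ 0.5776 -0.1399  0.1887] cur yaw -90.0 shift mm [342.9 -63.7 -11.1] turn 90.0
[-0.32  0.46  0.6   1.84 -0.32  0.93  0.42]
```

View pics/w10.png

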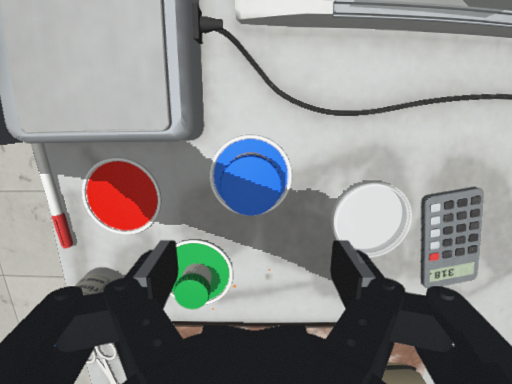

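Blue pot centred in its tray. Now to the red pot, keeping x small past the balance.

```bash
python3 -m pendant '[[0.085,0,-0.02,0,0],[0.085,0,-0.035,0,0],[0.085,0.01,-0.035,0,0],[0.085,0.02,-0.03,0,0],[0.085,0.033,-0.018,0,0],[0.085,0.035,0,0,0],[0.085,0.035,0,0,0],[0.085,0.035,0,0,0],[0.085,0.035,0,0,0],[0.085,0.035,0,0,0],[0.085,0.035,0,0,0],[0.085,0.035,0,0,0]]'
python3 -m pendant '[[0.085,0.035,0.015,0,-7],[0.085,0,0,0,-7],[0.085,0,0,0,-7],[0.085,0,0,0,-7],[0.085,0,0,0,-7],[0.085,0,0,0,-7],[0.085,0,0,0,-7],[0.085,0,0,0,-7],[0.085,0,0,0,-7],[0.085,0,0,0,-7],[0.085,0,0,0,-7],[0.085,0,0,0,-7]]'
python3 -m pendant '[[0.085,0,0,0,-6],[0.085,0,0,0,0],[0.085,0,0,0,0]]'
python3 - <<'E'
from h import *
pot("pot_red",.05); pot("pot_red",.05,"side"); go(.513,.204,.0374,0);print(bot.get_obs()["q"].round(2))
E
```

```text
t: 24.18
eef_pos: [0.4391, 0.1694, 0.3428]
tool_rot: [-0.0, 0.707, 0.707, -0.001]
contact_force: [0.9, 0.1, -0.2]
gripper_width: 0.994
grasp_force: 0.0
t: 25.18
eef_pos: [0.4545, 0.2026, 0.3424]
tool_rot: [-0.002, 0.049, 0.999, -0.001]
contact_force: [-0.3, 0.1, 0.4]
gripper_width: 0.994
grasp_force: 0.0
t: 25.43
eef_pos: [0.4547, 0.2026, 0.3429]
tool_rot: [-0.001, 0.002, 1.0, -0.001]
contact_force: [-0.8, 0.1, -0.7]
gripper_width: 0.996
grasp_force: 0.0
pot_red 0.87 [0.5182 0.2051 0.0486] [0.06  0.061 0.009]
pot_red 0.75 [0.5151 0.2032 0.0487] [0.06  0.062 0.009]
grasp [0.4549 0.2027 0.1888] cur yaw -0.1 shift mm [-58.2   1.4 151.4] turn -0.1
[-0.7   0.26  0.18  2.04 -0.06  0.84  1.09]
```

```bash
python3 -m pendant '[[0.085,-0.03,0.001,0.02,0],[0.085,-0.03,0,0.02,0],[0.085,0,0,0.025,0],[0.085,0,0,0.025,0],[0.085,0,0,0.025,0],[0.085,0,0,0.025,0],[0.085,0,0,0.01,0],[0.085,0,0,0.001,0],[0.085,0,0,0,0],[0.05,0,0,0,0],[0.05,0,0,0,0],[0.05,0,0,0,0]]' 40
python3 -m pendant '[[0.05,0,0,0,0],[0.05,0,0,0,0],[0.05,0,0,0,0],[0.05,0,0,0,0],[0.05,0,0,0,0]]'
```

```text
t: 26.63
eef_pos: [0.5158, 0.2041, 0.1952]
tool_rot: [0.001, 0.0, 1.0, 0.001]
contact_force: [-1.0, -0.4, 5.4]
gripper_width: 0.685
grasp_force: 41.8
t: 27.05
eef_pos: [0.5158, 0.2041, 0.1952]
tool_rot: [0.001, 0.0, 1.0, 0.001]
contact_force: [-0.9, -0.7, 6.1]
gripper_width: 0.686
grasp_force: 42.0
```

```bash
python3 -m pendant '[[0.05,0,0,-0.015,0],[0.05,0,0,-0.03,0],[0.05,0.01,0,-0.035,0],[0.05,0.025,0,-0.035,0],[0.05,0.03,-0.015,-0.005,0],[0.05,0.02,-0.03,0,0],[0.05,0.004,-0.035,0,0],[0.05,0,-0.035,0,0],[0.05,0,-0.035,0,0],[0.05,0,-0.035,0,0],[0.05,0,-0.035,0,0],[0.05,0,-0.035,0,0]]'
python3 -m pendant '[[0.05,0,-0.035,0,0],[0.05,0,-0.035,0,0],[0.05,0,-0.03,0,0],[0.05,0,-0.012,0,7],[0.05,0,0,0,7],[0.05,0,0,0,7],[0.05,0,0,0,7],[0.05,0,0,0,7],[0.05,0,0,0,7],[0.05,0,0,0,7],[0.05,0,0,0,7],[0.05,0,0,0,7]]'
python3 -m pendant '[[0.05,0,0,0,7],[0.05,0,0,0,7],[0.05,0,0,0,7],[0.05,0,0,0.015,6],[0.05,0,0,0.025,0],[0.05,0,0,0.01,0],[0.05,0,0,0,0],[0.05,0,0,0,0]]'
python3 - <<'E'
from h import *
p=pot("pot_red",.11);cv2.imwrite("pics/w11.png",p); tray("red",np.array([.427,-.1635])); go(.427,-.1635,.0432,90);print(bot.get_obs()["q"].round(2))
E
```

```text
t: 28.05
eef_pos: [0.4264, -0.0528, 0.3132]
tool_rot: [0.001, 0.0, 1.0, 0.0]
contact_force: [0.4, -0.1, -0.9]
gripper_width: 0.682
grasp_force: 43.5
t: 29.05
eef_pos: [0.4267, -0.1632, 0.3129]
tool_rot: [0.001, 0.525, 0.851, 0.001]
contact_force: [0.0, -0.1, -0.8]
gripper_width: 0.686
grasp_force: 43.5
t: 29.72
eef_pos: [0.4266, -0.1633, 0.2624]
tool_rot: [-0.0, 0.707, 0.707, -0.0]
contact_force: [0.0, 0.1, -0.9]
gripper_width: 0.685
grasp_force: 43.5
pot_red 0.56 [ 0.4279 -0.1531  0.11  ] [0.058 0.037 0.012]
tray red wrist [ 0.4273 -0.1644] res mm 0.55 40
grasp [ 0.4275 -0.1635  0.1082] cur yaw -90.0 shift mm [-0.  -0.6 65. ] turn -0.0
[-0.31  0.4   0.66  2.22 -0.41  0.64  0.64]
```

View pics/w11.png

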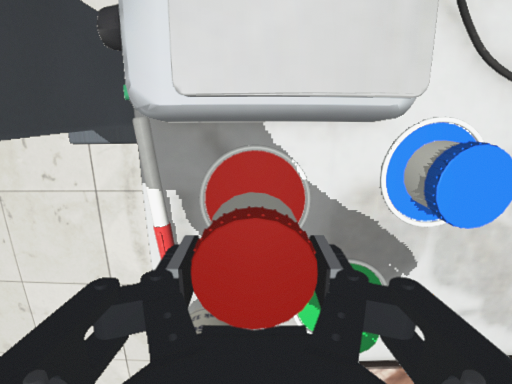

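```bash
python3 - <<'E'
from h import *
m=bot.camera_model("wrist"); print("cam",-np.array(m["R"]).T@m["t"], bot.get_obs()["eef_pos"])
E
```

```text
cam [ 0.42708945 -0.09282168  0.23247006] [ 0.42716271 -0.16348458  0.26316115]
```

Camera ends at z≈0.168, well above the box (0.09). Lowering.

```bash
python3 -m pendant '[[0.05,0,0,0.01,0],[0.05,0,0,0.025,0],[0.05,0,0,0.018,0],[0.05,0,0,0.007,0],[0.05,0,0,0.002,0],[0.05,0,0,0.001,0],[0.05,0,0,0,0],[0.05,0,0,0,0]]';  python3 -m pendant '[[0.05,0,0,0.001,0],[0.05,0,0,0,0]]'
```

```text
t: 30.53
eef_pos: [0.4271, -0.1634, 0.1998]
tool_rot: [0.001, 0.707, 0.707, 0.0]
contact_force: [-0.6, 0.3, -1.0]
gripper_width: 0.684
grasp_force: 43.5
t: 30.7
eef_pos: [0.427, -0.1632, 0.1985]
tool_rot: [0.0, 0.707, 0.707, 0.0]
contact_force: [-0.7, 0.5, -0.8]
gripper_width: 0.681
grasp_force: 43.5
```

```bash
python3 -m pendant '[[0.05,0,0,0.0008,0],[0.05,0,0,0,0]]'
```

```text
t: 30.87
eef_pos: [0.427, -0.1632, 0.1981]
tool_rot: [0.0, 0.707, 0.707, 0.001]
contact_force: [-2.3, 1.9, 11.0]
gripper_width: 0.688
grasp_force: 44.5
```

```bash
python3 -m pendant '[[0.064,0,0,0,0],[0.07,0,0,0,0],[0.076,0,0,0,0],[0.08,0,0,0,0],[0.08,0,0,0,0],[0.08,0,0,-0.02,0],[0.08,0,0,-0.035,0],[0.08,0,0,-0.035,0],[0.08,0,0,-0.035,0],[0.08,0,0,-0.035,0],[0.08,0,0,0,0],[0.08,0,0,0,0]]'
python3 - <<'E'
from h import *
for n,z in[("red",.053),("blue",.053),("green",.045)]: p=pot("pot_"+n,z)
tray("red",np.array([.427,-.1635]))
cv2.imwrite("pics/w12.png",p); p=pot("pot_yellow",.045,"side"); pot("dropper",.1,"side"); pot("white_bottle",.115,"side"); cv2.imwrite("pics/s12.png",p)
E
```

```text
t: 31.87
eef_pos: [0.4273, -0.1632, 0.3588]
tool_rot: [0.001, 0.707, 0.707, 0.002]
contact_force: [-0.7, -0.1, -0.7]
gripper_width: 0.939
grasp_force: 0.0
pot_red 0.72 [ 0.4242 -0.1645  0.0502] [0.059 0.061 0.006]
pot_blue 0.72 [ 0.577  -0.1394  0.0509] [0.06  0.059 0.008]
pot_green 0.84 [ 0.5037 -0.2672  0.0432] [0.026 0.04  0.008]
tray red wrist [ 0.4276 -0.1648] res mm 0.71 45
pot_yellow 0.74 [ 0.4267 -0.166   0.0453] [0.063 0.058 0.011]
dropper 0.7 [0.555  0.3301 0.0966] [0.007 0.005 0.005]
white_bottle 0.94 [ 0.3879 -0.284   0.1146] [0.029 0.029 0.01 ]
```

View pics/w12.png

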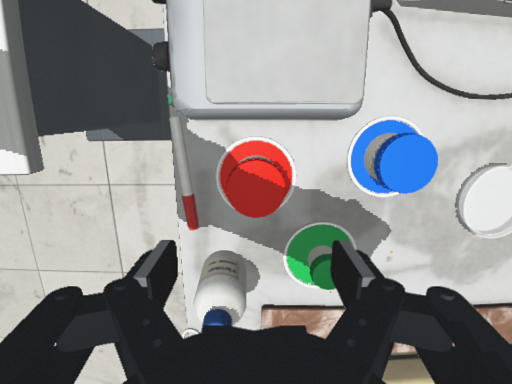

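View pics/s12.png

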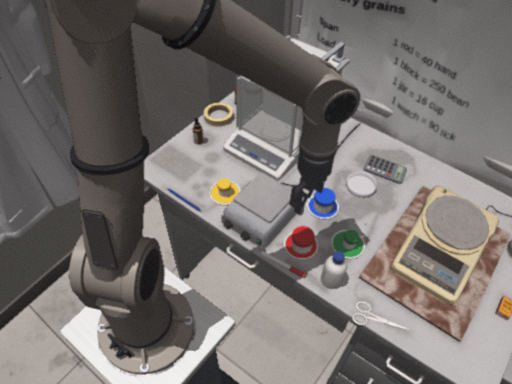

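All four pots are upright and centred: yellow (224,187), red (301,240), blue (323,203), green (348,241). Both bottles are where they were, and the arm is clear.

```bash
python3 -c "from station import bot; print(bot.hand_in())"
```

```text
the job is handed in; nothing more can be done
None
```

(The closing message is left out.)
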